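Lock the lamp module and select its filter

TASK

Put the microscope light source back in service. Screw the lever bolt that holds its finned lamp module clockwise by its upright lever until it is snug, and only then fold the lever down flat. After that push the round key of the filter bank fully in, so that the square key that is latched now pops up; do not press the bar-shaped key, and leave the oil bottle, slide box and objective where they are.

Things in the scene. Friction and masses are not known exactly. Their poses are not given: they have to be found in the camera images.
- light: Microscope light source: fixed white box 260 x 200 mm, grey deck 90 mm above the bench. Origin: centre of its underside. Three keys in a row along y at x = -75 mm; finned lamp module (22 mm above the deck) at x = 60 to 115 mm; the lever bolt's vertical axis is at x = 25, y = -35 mm, its boss top 14 mm above the deck.
- lever_pivot (a point): Lever hinge, on the bolt's vertical axis: 122 mm above the bench when snug, up to 4.6 mm more when out. Axes turn with the lever: y the hinge pin, z along the lever to its free end, x (horizontal while upright) the way it folds; when snug it folds towards the light source's +y. Bolt head below: 28 mm diameter; fork cheeks flank the lever up to 6 mm above this point, 28 mm wide in all.
- lever_grip (a point): Point on the lever's centre line 45 mm from the pivot, 17 mm from its free end; same axes as lever_pivot. The lever is a dark steel bar 62 mm long from the pivot, 16 mm wide along its y and 11 mm thick along its x.
- bolt (a joint): Turn of the bolt in rad, growing clockwise seen from above (screwing in, 8 mm per turn). It stops hard, snug on its boss, at 3.6; it starts between 0 and 1.2. It takes about 0.1 N m to turn either way, stays where it is left, and does not turn when merely pushed down.
- lever (a joint): Fold of the lever in rad: 0 upright in line with the bolt, 1.57 folded flat (a stop at each). It is stiff, 0.12 N m, and stays where it is left.
- key_round (a joint): Push of the round filter key (white cap, 20 mm diameter) in m: 0 up, 0.008 fully in (hard stop). It is interlocked with the square filter key: pushing the raised one takes about 3 N and lifts the latched one as it goes; both stay where they are left. The three keys may sit in any order in the row, 36 mm apart.
- key_square (a joint): Push of the square key (white cap 20 x 20 mm) in m, as for the round key; this is the one latched at the start (0.008).
- key_bar (a joint): Push of the narrow bar-shaped key (white cap 24 x 9 mm) in m: a separate spring-return lamp-test key, up at 0, in at 0.008 (2 to 5 N). Not to be pressed.
- round_top (a point): Centre of the top face of the round key's cap: 16 mm above the deck when up, 8 mm above it when in. Bezel 32 x 32 mm, 4 mm high.
- square_top (a point): Centre of the top face of the square key's cap, same heights.
- bar_top (a point): Centre of the top face of the bar-shaped key's cap, same heights.
- oil: Small amber glass bottle with black cap, 32 mm in diameter, 75 mm tall, standing on the bench beside the light source; origin at the centre of its underside. Leave it alone.
- slidebox: Closed grey slide box 100 x 85 x 34 mm on the bench beside the light source; origin at the centre of its underside. Leave it alone.
- objective: Bright steel microscope objective, 32 mm in diameter, 52 mm tall, standing on the bench; origin at the centre of its underside. Leave it alone.

How it is judged:
By the outcome, as a careful person would: the job done as asked, in the order asked, and still so for the second after the job is handed in, with the robot touching nothing.
It also fails if it takes over 72 s, if anything falls off the work surface, if the arm or the gripper's body presses on something with over 40 N, if the wrist force passes 120 N, or if a joint passes its speed limit or range.

ROBOT

A 6-joint arm with a two-finger parallel gripper is mounted at the origin on the work surface. World frame = base frame: x ahead of the robot, y to its left, z up, the work surface at z = 0. Lengths are in m, angles in rad, forces in N, time in s.
With the tool pointing down it reaches from about 0.35 to 0.85 m from the base axis. Payload 8.1 kg.
Tool frame: the origin (TCP) lies midway between the tips of the shut fingers; the grasp point (between the pads) lies 19 mm behind it; z points along the fingers, y is the direction in which the jaws open and shut (so a half turn about z gives the same grasp; the last joint's range is limited). The gripper opens to 93 mm and grips with 3 to 60 N. Pads are 15 mm wide; open, the fingers measure 128 mm over their backs; the gripper's body (75 mm by 188 mm) begins 65 mm behind the grasp point.
Start: joints at [-1.369, 0.13, 1.488, -0, 1.523, -0.085], TCP at [0.17, -0.575, 0.219] pointing down, gripper open.
Joint ranges: [-2.96, 2.96], [-0.89, 2.26], [0.02, 2.5], [-1.34, 4.48], [0, 2.73], [-2.66, 2.66]. Speed limits (rad/s): [2.39, 2.39, 2.79, 3.14, 3.14, 3.14].

INTERFACE

Orientations are given as a rotation vector (axis times angle).
In Python, from plant import robot gives the robot as it stands. The module is installed in compiled form; this text tells all that it offers.
- The arm moves only by the shell command python3 -m pendant 'ROWS' [FORCE]. ROWS is JSON, a list of rows, each an object with "translation": the shift along the tool's x, y, z in mm, a list of three; "twist": the turn, a rotation vector about the tool's x, y, z in rad, a list of three; "grip": the opening, from -1 (shut) to 1 (fully open). A call has exactly 10 rows; each row shifts and turns the pose as measured when the row begins, along the tool's axes as they then stand; what a row does not reach is not made up. A row lasts 1/10 s, in which the tool goes at most 50 mm and 8.59 degrees, less where a joint would pass 70% of its speed; a pose out of reach is approached as far as the arm can. A call is refused whole if a number of a shift passes 50 or a number of a turn 0.15, either way. A call with a gripper value outside its range is refused whole. The fingers move at their own pace and stop on an object; FORCE is the grip in N (left out, the last holds). Time passes only in rows, so rows that do not move let the fingers close, or fill a call up. It gives the time, the measured TCP pose, the force and the opening at its end, in the units of the state.
- robot.read_state(): the state, without advancing time (a new reading comes with each control period).
- robot.read_camera(name): name is "side" or "top" or "wrist"; returns (picture, depth): 400x640x3 uint8, red, green, blue; 400x640 float32, m along the optical axis (not along the pixel's ray), 0 where there is no reading.
- robot.camera_info(name): a dict with "vertical_fov" (degrees; the focal length in pixels is half the picture's height over the tangent of half this angle, whatever the lens; pixels are square), "cx", "cy" (the principal point, pixels), "cam_to_world" (4x4, takes a point from camera to world coordinates). Camera axes: x right, y up, looking along -z (the intrinsics and any distortion apply to the point x, -y, -z); pixel columns grow to the right and rows downward; lengths in m; the calibration is good to about 2 mm. A picture is of the moment at which its call begins: read the wrist's pose just before it. camera_info takes no time and is no camera call; for the wrist camera it gives the pose at the moment of the call.
- robot.close_job(): hands the job in, once; it reports no verdict.
The state is a dict: "t": time; "q": joint angles; "dq": joint speeds; "joint_torque": joint torques, N m; "tool_pos": TCP position; "orientation": TCP orientation; "force": force on the tool from outside, world axes, zero at the start; "wrist_torque": the same for the moment, N m; "opening": finger opening in m.
Only numpy, scipy, OpenCV 4.12 (cv2) and the standard library are available. Lean on these libraries where they do the work, as an engineer would, in place of code of your own. Each camera call takes 0.05 s, during which the arm holds its last target. There are 200 camera calls.

## Working session

There is one attempt and no reset: what is moved stays moved. The work goes in short steps, Python scripts to look and compute and a shell command to move; the robot and the scene stay as the last step left them, time stands still between calls to the robot, and variables do not carry over. Pictures are saved under pics/ and viewed, about 8 in all and at most 12, crops included, and the job is handed in when it is done.

```bash
mkdir -p pics; cat > h.py <<'E'
from plant import robot
import numpy as np, cv2
from scipy.spatial.transform import Rotation as R
def cam(n,name=None):
    i=robot.camera_info(n); p,d=robot.read_camera(n)
    if name: cv2.imwrite(f'pics/{name}.png',p[:,:,::-1])
    return i,p,d
def K(i): return 200/np.tan(np.radians(i['vertical_fov'])/2)
def pts(i,d):
    f=K(i); v,u=np.mgrid[0:d.shape[0],0:d.shape[1]]
    P=np.stack([(u-i['cx'])/f*d,-(v-i['cy'])/f*d,-d,np.ones_like(d)],-1)
    return (P@np.array(i['cam_to_world']).T)[...,:3]
def ray(i,u,v,z):
    f=K(i);T=np.array(i['cam_to_world']); r=T[:3,:3]@np.array([(u-i['cx'])/f,-(v-i['cy'])/f,-1]); o=T[:3,3]
    return o+r*(z-o[2])/r[2]
def proj(i,P):
    f=K(i);c=np.linalg.inv(np.array(i['cam_to_world']))@np.append(P,1); return i['cx']+f*c[0]/-c[2], i['cy']-f*c[1]/-c[2]
E
python3 - <<'E'
from h import *
for n in ['top','side']:
    i,p,d=cam(n,n+'0'); print({k:np.round(v,3) if not isinstance(v,str) else v for k,v in i.items()})
    np.savez(n+'0.npz',p=p,d=d)
s=robot.read_state(); print(s)
E
```

```text
{'vertical_fov': np.float64(46.804), 'cx': np.float64(318.056), 'cy': np.float64(192.21), 'cam_to_world': array([[-0.024,  0.984, -0.175,  0.37 ],
       [-1.   , -0.02 ,  0.02 ,  0.057],
       [ 0.016,  0.175,  0.984,  1.169],
       [ 0.   ,  0.   ,  0.   ,  1.   ]])}
{'vertical_fov': np.float64(43.721), 'cx': np.float64(315.158), 'cy': np.float64(204.329), 'cam_to_world': array([[-0.896,  0.309, -0.318,  0.268],
       [-0.443, -0.597,  0.669,  0.647],
       [ 0.018,  0.741,  0.672,  0.731],
       [ 0.   ,  0.   ,  0.   ,  1.   ]])}
{'t': 0.1, 'q': array([-1.36936733e+00,  1.31077556e-01,  1.48913174e+00, -1.16790914e-05,
        1.52300377e+00, -8.54260434e-02]), 'dq': array([ 0.00040103, -0.00032235, -0.00296923, -0.00037128, -0.00015092,
       -0.00059051]), 'joint_torque': array([ 1.77614515e-03, -5.61341000e+01, -4.93096054e+01,  7.70889851e-02,
        2.91563821e-02, -6.76446325e-05]), 'tool_pos': array([ 0.16966463, -0.57499326,  0.2177184 ]), 'orientation': array([-3.10773391e+00, -4.48817303e-01,  1.65758331e-04]), 'force': array([-0.22277326,  0.23567271, -0.56949676]), 'wrist_torque': array([-0.05975293,  0.03228637,  0.04214716]), 'opening': 0.09299027254874748}
```

View pics/top0.png

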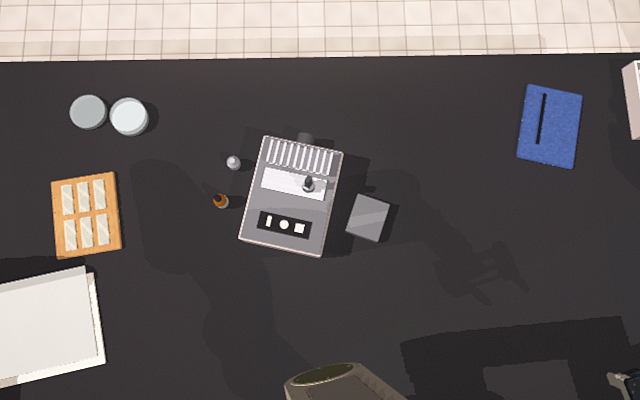

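View pics/side0.png

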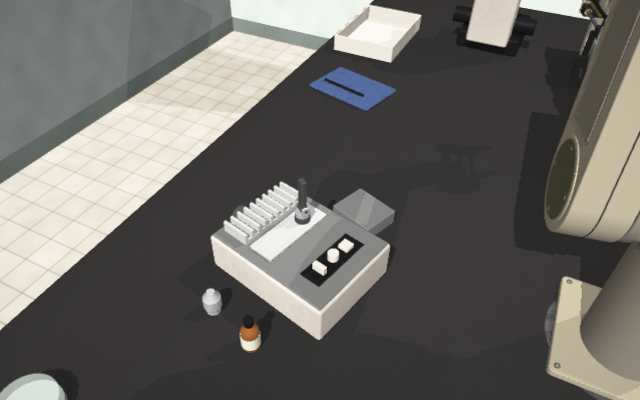

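The top view shows the box centred near (290,196), with bar/round/square keys at (268,221), (284,225), (299,228) and the bolt at about (308,184). In the side view the lever stands upright at (303,195). The round key is the middle one. Next I measure these.

```bash
python3 - <<'E'
from h import *
i=robot.camera_info('top'); z=np.load('top0.npz'); P=pts(i,z['d']); p=z['p']
roi=np.zeros(p.shape[:2],bool); roi[125:265,230:350]=1
m=(roi&(abs(P[...,2]-.09)<.008)).astype(np.uint8)
c=max(cv2.findContours(m,0,2)[0],key=cv2.contourArea)
W=np.array([ray(i,*q[0],.09)[:2] for q in c]).astype(np.float32)
r=cv2.minAreaRect(W);print('rect',r); 
hsv=cv2.cvtColor(p,cv2.COLOR_RGB2HSV)
print('deckz',np.median(P[...,2][m>0]))
w=((p.min(2)>170)&roi).astype(np.uint8); w[:212]=0; w[238:]=0;w[:,:262]=0;w[:,308:]=0
n,l,st,ce=cv2.connectedComponentsWithStats(w)
for k in range(1,n):
    if st[k,4]>8: print(st[k],ce[k],np.median(P[l==k],axis=0).round(4),ray(i,*ce[k],.106).round(4),ray(i,*ce[k],.098).round(4))
hi=roi&(P[...,2]>.12); 
for a in np.argwhere(hi): print(a,P[tuple(a)].round(3)) if P[tuple(a)][2]>.14 else 0
i=robot.camera_info('side'); z=np.load('side0.npz'); P=pts(i,z['d'])
roi=np.zeros(P.shape[:2],bool); roi[170:230,285:325]=1
hi=roi&(P[...,2]>.125); 
for a in range(.125.__ceil__(),1): pass
for zz in np.arange(.1,.2,.01):
    s=roi&(abs(P[...,2]-zz)<.005)&(z['p'].max(2)<110)
    if s.sum(): print(round(zz,3),s.sum(),P[s].mean(0).round(4))
E
```

```text
rect ((0.5564426183700562, 0.09659571945667267), (0.19826266169548035, 0.2578880488872528), 76.20533752441406)
deckz 0.09172750397398388
[266 216   6  11  42] [268.4047619  220.80952381] [0.4934 0.1515 0.1068] [0.4937 0.1509 0.106 ] [0.4946 0.1516 0.098 ]
[280 220   9   9  60] [283.55       224.06666667] [0.4852 0.1165 0.1072] [0.4854 0.1161 0.106 ] [0.4863 0.1165 0.098 ]
[294 223  11  10  75] [298.94666667 227.74666667] [0.4763 0.0808 0.0995] [0.4761 0.0807 0.106 ] [0.4769 0.0809 0.098 ]
[125 308] [0.37  0.057 1.169]
[126 270] [0.37  0.057 1.169]
[135 255] [0.37  0.057 1.169]
[136 336] [0.37  0.057 1.169]
[144 298] [0.37  0.057 1.169]
[144 334] [0.37  0.057 1.169]
[148 342] [0.37  0.057 1.169]
[148 344] [0.37  0.057 1.169]
[150 332] [0.37  0.057 1.169]
[151 279] [0.37  0.057 1.169]
[153 302] [0.37  0.057 1.169]
[154 326] [0.37  0.057 1.169]
[156 289] [0.37  0.057 1.169]
[161 293] [0.37  0.057 1.169]
[161 297] [0.37  0.057 1.169]
[164 343] [0.37  0.057 1.169]
[166 280] [0.37  0.057 1.169]
[168 311] [0.37  0.057 1.169]
[172 285] [0.37  0.057 1.169]
[175 308] [0.582 0.057 0.188]
[176 3
[... 2991 characters left out ...]
9]
[240 271] [0.37  0.057 1.169]
[241 263] [0.37  0.057 1.169]
[243 232] [0.37  0.057 1.169]
[245 252] [0.37  0.057 1.169]
[246 242] [0.37  0.057 1.169]
[248 260] [0.37  0.057 1.169]
[249 334] [0.37  0.057 1.169]
[254 259] [0.37  0.057 1.169]
[254 337] [0.37  0.057 1.169]
[255 329] [0.37  0.057 1.169]
[257 306] [0.37  0.057 1.169]
[260 236] [0.37  0.057 1.169]
[263 240] [0.37  0.057 1.169]
0.1 59 [0.5668 0.071  0.1021]
0.11 11 [0.5647 0.0685 0.1074]
0.12 2 [0.5674 0.0682 0.1248]
0.13 34 [0.5711 0.0662 0.13  ]
0.14 32 [0.5698 0.066  0.14  ]
0.15 38 [0.5685 0.0658 0.1498]
0.16 38 [0.569  0.0658 0.1609]
0.17 32 [0.5697 0.0658 0.1703]
0.18 44 [0.5695 0.0657 0.18  ]
0.19 41 [0.571  0.0625 0.1872]
```

```bash
python3 - <<'E'
from h import *
i=robot.camera_info('wrist'); s=robot.read_state()
Rt=R.from_rotvec(s['orientation']).as_matrix(); T=np.array(i['cam_to_world'])
print(i['vertical_fov'],i['cx'],i['cy']); print('cam in tool',(Rt.T@(T[:3,3]-s['tool_pos'])).round(4)); print((Rt.T@T[:3,:3]).round(3))
print(Rt.round(3)); print(Rt.T@(np.array([.572,.057,.36])-s['tool_pos'])*1000)
E
```

```text
62.94961183463821 319.81969633638886 203.26410098553393
cam in tool [ 0.0745 -0.0005 -0.165 ]
[[ 0.     0.963  0.269]
 [ 1.     0.    -0.001]
 [-0.001  0.269 -0.963]]
[[ 0.959  0.283 -0.   ]
 [ 0.283 -0.959  0.002]
 [ 0.    -0.002 -1.   ]]
[ 564.72795681 -492.5622305  -141.41454154]
```

```bash
python3 -m pendant '[{"translation":[28,-25,-12],"twist":[0,0,0],"grip":1},{"translation":[28,-25,-12],"twist":[0,0,0],"grip":1},{"translation":[28,-25,-12],"twist":[0,0,0],"grip":1},{"translation":[28,-25,-12],"twist":[0,0,0],"grip":1},{"translation":[28,-25,-12],"twist":[0,0,0],"grip":1},{"translation":[28,-25,-12],"twist":[0,0,0],"grip":1},{"translation":[28,-25,-12],"twist":[0,0,0],"grip":1},{"translation":[28,-25,-12],"twist":[0,0,0],"grip":1},{"translation":[28,-25,-12],"twist":[0,0,0],"grip":1},{"translation":[28,-25,-12],"twist":[0,0,0],"grip":1}]' 30
python3 -m pendant '[{"translation":[28,-25,0],"twist":[0,0,0],"grip":1},{"translation":[28,-25,0],"twist":[0,0,0],"grip":1},{"translation":[28,-25,0],"twist":[0,0,0],"grip":1},{"translation":[28,-25,0],"twist":[0,0,0],"grip":1},{"translation":[28,-25,0],"twist":[0,0,0],"grip":1},{"translation":[28,-25,0],"twist":[0,0,0],"grip":1},{"translation":[28,-25,0],"twist":[0,0,0],"grip":1},{"translation":[28,-25,0],"twist":[0,0,0],"grip":1},{"translation":[28,-25,0],"twist":[0,0,0],"grip":1},{"translation":[0,0,0],"twist":[0,0,0],"grip":1}]'
python3 - <<'E'
from h import *
s=robot.read_state(); print(s['q'].round(3),s['tool_pos'],s['t'])
i,p,d=cam('wrist','w1'); np.savez('w1.npz',p=p,d=d,T=i['cam_to_world']); print(proj(i,[.572,.057,.188]))
E
```

```text
t: 1.1
tool_pos: [0.3701, -0.2451, 0.3353]
orientation: [-3.096, -0.434, 0.006]
force: [0.8, 0.0, 0.3]
opening: 0.0928
t: 2.1
tool_pos: [0.5562, 0.0579, 0.3366]
orientation: [-3.096, -0.44, 0.009]
force: [0.0, -0.4, -0.5]
opening: 0.0928
[0.003 0.009 1.403 0.014 1.738 1.293] [0.55617301 0.05794852 0.33659209] 2.1
(np.float64(327.92061416424036), np.float64(174.95551438905161))
```

View pics/w1.png

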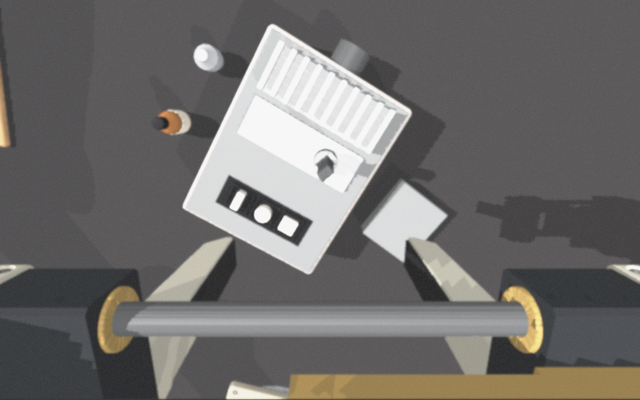

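The wrist view shows the whole box, the lever end at about (325,172), and bar/round/square caps at (238,199), (263,213), (287,226). I enlarge the lever.

```bash
python3 - <<'E'
from h import *
i=robot.camera_info('wrist'); z=np.load('w1.npz'); i['cam_to_world']=z['T']; p,d=z['p'],z['d']; P=pts(i,d)
cv2.imwrite('pics/c1.png',cv2.resize(p[140:200,285:365,::-1],None,fx=10,fy=10,interpolation=cv2.INTER_CUBIC))
roi=np.zeros(d.shape,bool); roi[140:200,290:360]=1
t=roi&(P[...,2]>.181)&(P[...,2]<.197)&(d>.1)
Q=P[t]; print(t.sum(),Q.mean(0),np.median(Q[:,2])); 
m=t.astype(np.uint8); c=max(cv2.findContours(m,0,2)[0],key=cv2.contourArea)
W=np.array([ray(i,*q[0],np.median(Q[:,2]))[:2] for q in c]).astype(np.float32); print(cv2.minAreaRect(W)); print(cv2.minAreaRect(c))
w=((p.min(2)>200)&(P[...,2]>.09)).astype(np.uint8); w[:180]=0; w[245:]=0; w[:,:225]=0;w[:,302:]=0
n,l,st,ce=cv2.connectedComponentsWithStats(w)
for k in range(1,n):
    if st[k,4]>20: print(st[k],ce[k].round(1),np.median(P[l==k],axis=0).round(4),ray(i,*ce[k],.106).round(4))
m=((abs(P[...,2]-.09)<.008)).astype(np.uint8); m[:15]=0; m[280:]=0;m[:,:175]=0;m[:,420:]=0
c=max(cv2.findContours(m,0,2)[0],key=cv2.contourArea)
W=np.array([ray(i,*q[0],.09)[:2] for q in c]).astype(np.float32);print('rect',cv2.minAreaRect(W),np.median(P[...,2][m>0]))
E
```

```text
188 [0.57269216 0.06054442 0.18605769] 0.1862619821406117
((0.5727291107177734, 0.06054370105266571), (0.01139539759606123, 0.016230419278144836), 55.58108901977539)
((324.6829528808594, 172.85365295410156), (11.55685806274414, 16.554418563842773), 51.34019470214844)
[230 192  15  19 155] [237.1 200.7] [0.4925 0.1523 0.1047] [0.4933 0.1521 0.106 ]
[254 206  17  17 213] [262.  214.1] [0.4845 0.1182 0.1048] [0.4851 0.1179 0.106 ]
[278 216  20  20 244] [287.4 225.6] [0.4757 0.0831 0.0969] [0.4792 0.0829 0.106 ]
rect ((0.55754154920578, 0.09978248178958893), (0.19429633021354675, 0.2529565095901489), 76.16583251953125) 0.08960859795382647
```

View pics/c1.png

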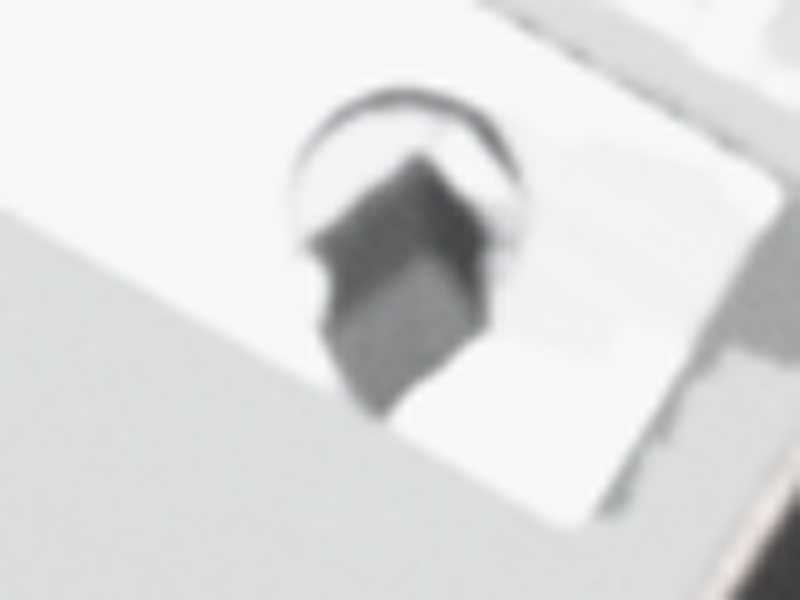

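The lever end measures 11.4 x 16.2 mm at the right height, with its thickness axis at 55.6°. That puts the fold axis at 235.6° and bolt ≈ 0.82, leaving 2.78 rad to go. I'll pre-turn counter-clockwise, jaws along the hinge pin, so the wrist has room for the whole turn. I'll also take a second, opposite view to cancel camera calibration error.

```bash
for k in 1 2; do :; done
python3 -m pendant '[{"translation":[0,0,0],"twist":[0,0,-0.149],"grip":1},{"translation":[0,0,0],"twist":[0,0,-0.149],"grip":1},{"translation":[0,0,0],"twist":[0,0,-0.149],"grip":1},{"translation":[0,0,0],"twist":[0,0,-0.149],"grip":1},{"translation":[0,0,0],"twist":[0,0,-0.149],"grip":1},{"translation":[0,0,0],"twist":[0,0,-0.149],"grip":1},{"translation":[0,0,0],"twist":[0,0,-0.149],"grip":1},{"translation":[0,0,0],"twist":[0,0,-0.149],"grip":1},{"translation":[0,0,0],"twist":[0,0,-0.149],"grip":1},{"translation":[0,0,0],"twist":[0,0,-0.149],"grip":1}]'
python3 -m pendant '[{"translation":[0,0,0],"twist":[0,0,-0.149],"grip":1},{"translation":[0,0,0],"twist":[0,0,-0.149],"grip":1},{"translation":[0,0,0],"twist":[0,0,-0.149],"grip":1},{"translation":[0,0,0],"twist":[0,0,-0.149],"grip":1},{"translation":[0,0,0],"twist":[0,0,-0.149],"grip":1},{"translation":[0,0,0],"twist":[0,0,-0.149],"grip":1},{"translation":[0,0,0],"twist":[0,0,-0.149],"grip":1},{"translation":[0,0,0],"twist":[0,0,-0.149],"grip":1},{"translation":[0,0,0],"twist":[0,0,-0.149],"grip":1},{"translation":[0,0,0],"twist":[0,0,-0.149],"grip":1}]'
python3 -m pendant '[{"translation":[0,0,0],"twist":[0,0,-0.149],"grip":1},{"translation":[0,0,0],"twist":[0,0,-0.149],"grip":1},{"translation":[0,0,0],"twist":[0,0,-0.149],"grip":1},{"translation":[0,0,0],"twist":[0,0,-0.149],"grip":1},{"translation":[0,0,0],"twist":[0,0,-0.149],"grip":1},{"translation":[0,0,0],"twist":[0,0,-0.149],"grip":1},{"translation":[0,0,0],"twist":[0,0,-0.149],"grip":1},{"translation":[0,0,0],"twist":[0,0,-0.149],"grip":1},{"translation":[0,0,0],"twist":[0,0,0],"grip":1},{"translation":[0,0,0],"twist":[0,0,0],"grip":1}]'
cat > lev.py <<'E'
from h import *
import sys
s=robot.read_state(); Rt=R.from_rotvec(s['orientation']).as_matrix()
print(s['q'].round(3),s['tool_pos'].round(4),s['t'],'toolx deg',np.degrees(np.arctan2(Rt[1,0],Rt[0,0])).round(2),'z',Rt[:,2].round(4))
i,p,d=cam('wrist',sys.argv[1]); np.savez(sys.argv[1]+'.npz',p=p,d=d,T=i['cam_to_world']); P=pts(i,d)
t=((P[...,2]>.181)&(P[...,2]<.197)&(d>.12)&(np.hypot(P[...,0]-.5725,P[...,1]-.059)<.022)).astype(np.uint8)
c=max(cv2.findContours(t,0,2)[0],key=cv2.contourArea); zt=np.median(P[...,2][t>0])
W=np.array([ray(i,*q[0],.1872)[:2] for q in c]).astype(np.float32); r=cv2.minAreaRect(W); print(zt,r)
w=((p.min(2)>200)&(abs(P[...,2]-.102)<.012)&(np.hypot(P[...,0]-.485,P[...,1]-.117)<.05)).astype(np.uint8)
n,l,st,ce=cv2.connectedComponentsWithStats(w)
for k in range(1,n):
    if st[k,4]>20: print(st[k],ce[k].round(1),np.median(P[l==k],axis=0).round(4),ray(i,*ce[k],.106).round(4))
m=(abs(P[...,2]-.09)<.008).astype(np.uint8)
c=max(cv2.findContours(m,0,2)[0],key=cv2.contourArea)
W=np.array([ray(i,*q[0],.09)[:2] for q in c]).astype(np.float32);print('rect',cv2.minAreaRect(W),np.median(P[...,2][m>0]))
E
python3 lev.py w2
```

```text
t: 3.15
tool_pos: [0.5505, 0.0458, 0.3349]
orientation: [-1.963, -2.432, 0.003]
force: [0.5, -0.2, -0.2]
opening: 0.0928
t: 4.15
tool_pos: [0.5447, 0.033, 0.3342]
orientation: [0.222, -3.116, -0.009]
force: [-0.0, -0.9, -1.0]
opening: 0.0929
t: 5.15
tool_pos: [0.5329, 0.0997, 0.33]
orientation: [1.759, -2.547, 0.064]
force: [0.1, -0.7, -0.1]
opening: 0.093
[ 0.131 -0.019  1.443 -0.058  1.739 -2.658] [0.5329 0.0997 0.33  ] 5.15 toolx deg -110.76 z [-0.0142 -0.0599 -0.9981]
0.18613382333193143 ((0.5719213485717773, 0.060022495687007904), (0.01134257297962904, 0.016164999455213547), 55.17220687866211)
[352 149  17  17 255] [360.2 156.9] [0.4754 0.083  0.097 ] [0.4761 0.0819 0.106 ]
[356 179  16  16 194] [363.9 186.7] [0.4837 0.1177 0.105 ] [0.4838 0.1175 0.106 ]
[357 211  20   9 133] [366.6 215.1] [0.4922 0.1527 0.1049] [0.4923 0.1523 0.106 ]
rect ((0.5558369159698486, 0.0987195074558258), (0.19430464506149292, 0.2528302073478699), 76.20056915283203) 0.0894981893533631
```

```bash
cat > to.py <<'E'
from h import *
import sys
def main(x,y,z,psi):
    s=robot.read_state(); Rt=R.from_rotvec(s['orientation']).as_matrix(); a=np.radians(psi)
    Rd=np.array([[np.cos(a),np.sin(a),0],[np.sin(a),-np.cos(a),0],[0,0,-1]])
    print('t',s['t'],'q6',s['q'][5].round(3),'pos',s['tool_pos'].round(4),'psi',np.degrees(np.arctan2(Rt[1,0],Rt[0,0])).round(2),'F',s['force'].round(2),'M',s['wrist_torque'].round(3),'op',round(s['opening'],4))
    dp=np.array([x,y,z])-s['tool_pos']
    print('twist',R.from_matrix(Rt.T@Rd).as_rotvec().round(4),'shift now-axes',(Rt.T@dp*1000).round(1),'shift goal-axes',(Rd.T@dp*1000).round(1))
main(*map(float,sys.argv[1:]))
E
python3 to.py .5723 .06 .25 235.4
```

```text
t 5.2 q6 -2.658 pos [0.5329 0.0996 0.33  ] psi -110.78 F [ 0.89  0.14 -0.19] M [ 0.113 -0.117  0.019] op 0.093
twist [-0.015  -0.0595  0.2413] shift now-axes [ 18.2 -50.3  81.6] shift goal-axes [ 10.3 -54.9  80. ]
```

```bash
python3 -m pendant '[{"translation":[0,0,0],"twist":[-0.008,-0.03,0.12],"grip":1},{"translation":[0,0,0],"twist":[-0.007,-0.03,0.12],"grip":1},{"translation":[2,-11,16],"twist":[0,0,0],"grip":1},{"translation":[2,-11,16],"twist":[0,0,0],"grip":1},{"translation":[2,-11,16],"twist":[0,0,0],"grip":1},{"translation":[2,-11,16],"twist":[0,0,0],"grip":1},{"translation":[2,-11,16],"twist":[0,0,0],"grip":1},{"translation":[0,0,0],"twist":[0,0,0],"grip":0.2},{"translation":[0,0,0],"twist":[0,0,0],"grip":0.2},{"translation":[0,0,0],"twist":[0,0,0],"grip":0.2}]'; python3 to.py .5723 .06 .15 235.4
```

```text
t: 6.2
tool_pos: [0.5735, 0.0452, 0.2375]
orientation: [1.453, -2.775, -0.002]
force: [0.2, 1.2, 0.3]
opening: 0.0733
t 6.2 q6 -2.544 pos [0.5735 0.0452 0.2375] psi -124.71 F [0.2  1.22 0.27] M [ 0.132 -0.106  0.039] op 0.0733
twist [ 0.0056 -0.0073 -0.002 ] shift now-axes [-12.1   8.9  87.5] shift goal-axes [-11.4   9.4  87.5]
```

```bash
python3 -m pendant '[{"translation":[-4,3,0],"twist":[0,0,0],"grip":0.0},{"translation":[-4,3,0],"twist":[0.003,-0.004,0],"grip":0.0},{"translation":[-3,2,0],"twist":[0.003,-0.004,0],"grip":0.0},{"translation":[0,0,0],"twist":[0,0,0],"grip":0.0},{"translation":[0,0,4],"twist":[0,0,0],"grip":0},{"translation":[0,0,4],"twist":[0,0,0],"grip":0},{"translation":[0,0,4],"twist":[0,0,0],"grip":0},{"translation":[0,0,4],"twist":[0,0,0],"grip":0},{"translation":[0,0,0],"twist":[0,0,0],"grip":0},{"translation":[0,0,0],"twist":[0,0,0],"grip":0}]'; python3 to.py .5723 .06 .15 235.4
```

```text
t: 7.2
tool_pos: [0.5739, 0.0615, 0.2231]
orientation: [-1.46, 2.775, -0.004]
force: [-0.2, -0.8, -0.6]
opening: 0.0467
t 7.2 q6 -2.522 pos [0.5739 0.0615 0.2231] psi -124.51 F [-0.24 -0.76 -0.58] M [ 0.099 -0.067 -0.054] op 0.0467
twist [-0.0048  0.0041  0.0015] shift now-axes [ 2.4  0.9 73. ] shift goal-axes [ 2.1  0.5 73.1]
```

```bash
python3 -m pendant '[{"translation":[1,0.3,5],"twist":[-0.004,0.004,0],"grip":0},{"translation":[1,0.2,8],"twist":[0,0,0],"grip":0},{"translation":[0,0,8],"twist":[0,0,0],"grip":0},{"translation":[0,0,8],"twist":[0,0,0],"grip":0},{"translation":[0,0,8],"twist":[0,0,0],"grip":0},{"translation":[0,0,8],"twist":[0,0,0],"grip":0},{"translation":[0,0,8],"twist":[0,0,0],"grip":0},{"translation":[0,0,6],"twist":[0,0,0],"grip":0},{"translation":[0,0,0],"twist":[0,0,0],"grip":0},{"translation":[0,0,0],"twist":[0,0,0],"grip":0}]'; python3 to.py .5723 .06 .15 235.4
```

```text
t: 8.2
tool_pos: [0.5715, 0.0598, 0.1573]
orientation: [1.461, -2.779, -0.001]
force: [0.2, 0.1, 0.1]
opening: 0.0464
t 8.2 q6 -2.524 pos [0.5715 0.0598 0.1573] psi -124.53 F [0.19 0.13 0.15] M [ 0.146 -0.064 -0.012] op 0.0464
twist [ 0.0014 -0.0015  0.0012] shift now-axes [-0.7 -0.5  7.3] shift goal-axes [-0.7 -0.5  7.3]
```

```bash
python3 -m pendant '[{"translation":[-0.4,-0.3,4],"twist":[0,0,0],"grip":0},{"translation":[-0.3,-0.2,3],"twist":[0,0,0],"grip":0},{"translation":[0,0,0],"twist":[0,0,0],"grip":-0.3},{"translation":[0,0,0],"twist":[0,0,0],"grip":-0.5},{"translation":[0,0,0],"twist":[0,0,0],"grip":-1},{"translation":[0,0,0],"twist":[0,0,0],"grip":-1},{"translation":[0,0,0],"twist":[0,0,0],"grip":-1},{"translation":[0,0,0],"twist":[0,0,0],"grip":-1},{"translation":[0,0,0],"twist":[0,0,0],"grip":-1},{"translation":[0,0,0],"twist":[0,0,0],"grip":-1}]' 30; python3 to.py .5723 .06 .15 235.4
```

```text
t: 9.2
tool_pos: [0.5731, 0.0603, 0.1514]
orientation: [-1.462, 2.781, -0.0]
force: [-0.4, 1.4, 0.9]
opening: 0.0156
t 9.2 q6 -2.523 pos [0.5731 0.0603 0.1514] psi -124.52 F [-0.42  1.38  0.94] M [ 0.189 -0.06  -0.041] op 0.0156
twist [-0.0002 -0.0001  0.0013] shift now-axes [0.7 0.5 1.4] shift goal-axes [0.7 0.5 1.4]
```

```bash
python3 -m pendant '[{"translation":[0.3,0.2,0.1],"twist":[0,0,0.05],"grip":-1},{"translation":[0.3,0.2,0.1],"twist":[0,0,0.05],"grip":-1},{"translation":[0,0,0.1],"twist":[0,0,0.05],"grip":-1},{"translation":[0,0,0.1],"twist":[0,0,0.05],"grip":-1},{"translation":[0,0,0.1],"twist":[0,0,0.05],"grip":-1},{"translation":[0,0,0.1],"twist":[0,0,0.05],"grip":-1},{"translation":[0,0,0.1],"twist":[0,0,0.05],"grip":-1},{"translation":[0,0,0.1],"twist":[0,0,0.05],"grip":-1},{"translation":[0,0,0],"twist":[0,0,0],"grip":-1},{"translation":[0,0,0],"twist":[0,0,0],"grip":-1}]' 30; python3 to.py .5723 .06 .15 235.4
```

```text
t: 10.2
tool_pos: [0.5732, 0.0602, 0.1509]
orientation: [-0.86, 3.02, -0.001]
force: [-0.4, 0.4, 0.2]
opening: 0.0156
t 10.2 q6 -2.11 pos [0.5732 0.0602 0.1509] psi -148.21 F [-0.43  0.43  0.21] M [ 0.096 -0.018  0.037] op 0.0156
twist [-0.0015  0.0012 -0.4121] shift now-axes [0.8 0.3 0.9] shift goal-axes [0.6 0.6 0.9]
```

```bash
python3 -m pendant '[{"translation":[0,0,0.1],"twist":[0,0,0.08],"grip":-1},{"translation":[0,0,0.1],"twist":[0,0,0.08],"grip":-1},{"translation":[0,0,0.1],"twist":[0,0,0.08],"grip":-1},{"translation":[0,0,0.1],"twist":[0,0,0.08],"grip":-1},{"translation":[0,0,0.1],"twist":[0,0,0.08],"grip":-1},{"translation":[0,0,0.1],"twist":[0,0,0.08],"grip":-1},{"translation":[0,0,0.1],"twist":[0,0,0.08],"grip":-1},{"translation":[0,0,0.1],"twist":[0,0,0.08],"grip":-1},{"translation":[0,0,0.1],"twist":[0,0,0.08],"grip":-1},{"translation":[0,0,0],"twist":[0,0,0],"grip":-1}]' 30; python3 to.py .573 .0602 .15 235.4
```

```text
t: 11.2
tool_pos: [0.5732, 0.0598, 0.1499]
orientation: [0.28, 3.127, -0.001]
force: [0.8, -0.3, -0.0]
opening: 0.0157
t 11.2 q6 -1.376 pos [0.5732 0.0598 0.1499] psi 169.76 F [ 0.78 -0.32 -0.03] M [ 0.116 -0.037 -0.009] op 0.0157
twist [-0.0018  0.0014 -1.1457] shift now-axes [ 0.3  0.4 -0.1] shift goal-axes [-0.2  0.4 -0.1]
```

```bash
python3 -m pendant '[{"translation":[0.1,0.2,0.1],"twist":[0,0,0.09],"grip":-1},{"translation":[0,0,0.1],"twist":[0,0,0.09],"grip":-1},{"translation":[0,0,0.1],"twist":[0,0,0.09],"grip":-1},{"translation":[0,0,0.1],"twist":[0,0,0.09],"grip":-1},{"translation":[0,0,0.1],"twist":[0,0,0.09],"grip":-1},{"translation":[0,0,0.1],"twist":[0,0,0.09],"grip":-1},{"translation":[0,0,0.1],"twist":[0,0,0.09],"grip":-1},{"translation":[0,0,0.1],"twist":[0,0,0.09],"grip":-1},{"translation":[0,0,0.1],"twist":[0,0,0.09],"grip":-1},{"translation":[0,0,0],"twist":[0,0,0],"grip":-1}]' 30; python3 to.py .573 .0602 .15 76.2
python3 -m pendant '[{"translation":[0,0,0.1],"twist":[0,0,0.08],"grip":-1},{"translation":[0,0,0.1],"twist":[0,0,0.08],"grip":-1},{"translation":[0,0,0.1],"twist":[0,0,0.08],"grip":-1},{"translation":[0,0,0.1],"twist":[0,0,0.08],"grip":-1},{"translation":[0,0,0.1],"twist":[0,0,0.08],"grip":-1},{"translation":[0,0,0.1],"twist":[0,0,0.08],"grip":-1},{"translation":[0,0,0],"twist":[0,0,0.04],"grip":-1},{"translation":[0,0,0],"twist":[0,0,0.04],"grip":-1},{"translation":[0,0,0],"twist":[0,0,0.02],"grip":-1},{"translation":[0,0,0],"twist":[0,0,0],"grip":-1}]' 30; python3 to.py .573 .0602 .15 76.2
```

```text
t: 12.2
tool_pos: [0.573, 0.0595, 0.1489]
orientation: [1.484, 2.767, -0.002]
force: [-0.2, 0.4, -0.8]
opening: 0.0155
t 12.2 q6 -0.57 pos [0.573  0.0595 0.1489] psi 123.58 F [-0.2   0.43 -0.84] M [ 0.052 -0.028 -0.04 ] op 0.0155
twist [0.001  0.0021 0.827 ] shift now-axes [ 0.6  0.4 -1.1] shift goal-axes [ 0.7 -0.1 -1.1]
t: 13.2
tool_pos: [0.5727, 0.0595, 0.1482]
orientation: [2.182, 2.258, -0.001]
force: [-0.5, 0.3, 0.3]
opening: 0.0158
t 13.2 q6 -0.018 pos [0.5727 0.0595 0.1482] psi 91.96 F [-0.48  0.33  0.34] M [-0.016  0.051  0.031] op 0.0158
twist [0.0009 0.0019 0.2751] shift now-axes [ 0.7  0.3 -1.8] shift goal-axes [ 0.8  0.1 -1.8]
```

```bash
python3 -m pendant '[{"translation":[0.2,0,0.1],"twist":[0,0,0.05],"grip":-1},{"translation":[0.2,0,0.1],"twist":[0,0,0.05],"grip":-1},{"translation":[0,0,0.1],"twist":[0,0,0.05],"grip":-1},{"translation":[0,0,0],"twist":[0,0,0.04],"grip":-1},{"translation":[0,0,0],"twist":[0,0,0.04],"grip":-1},{"translation":[0,0,0],"twist":[0,0,0.04],"grip":-1},{"translation":[0,0,0],"twist":[0,0,0.04],"grip":-1},{"translation":[0,0,0],"twist":[0,0,0.04],"grip":-1},{"translation":[0,0,0],"twist":[0,0,0.04],"grip":-1},{"translation":[0,0,0],"twist":[0,0,0.04],"grip":-1}]' 30; python3 to.py .573 .0602 .15 76.2
```

```text
t: 14.2
tool_pos: [0.5725, 0.0593, 0.1479]
orientation: [2.597, 1.762, -0.003]
force: [-0.6, -0.4, 0.4]
opening: 0.0166
t 14.2 q6 0.396 pos [0.5725 0.0593 0.1479] psi 68.31 F [-0.62 -0.45  0.41] M [-0.114  0.044  0.619] op 0.0166
twist [ 0.0012  0.003  -0.1378] shift now-axes [ 1.   0.1 -2.1] shift goal-axes [ 1.   0.3 -2.1]
```

Torque rose to 0.62 N m and the pads opened slightly, so the bolt is on its stop. I release, rise and look.

```bash
python3 -m pendant '[{"translation":[0,0,0],"twist":[0,0,-0.02],"grip":0},{"translation":[0,0,0],"twist":[0,0,0],"grip":0},{"translation":[0,0,0],"twist":[0,0,0],"grip":0},{"translation":[0,0,0],"twist":[0,0,0],"grip":0},{"translation":[0,0,0],"twist":[0,0,0],"grip":0},{"translation":[0,0,-10],"twist":[0,0,0],"grip":0},{"translation":[0,0,-20],"twist":[0,0,0],"grip":0},{"translation":[0,0,-20],"twist":[0,0,0],"grip":0},{"translation":[0,0,-20],"twist":[0,0,0],"grip":0},{"translation":[0,0,-20],"twist":[0,0,0],"grip":0}]' 
python3 -m pendant '[{"translation":[0,0,-20],"twist":[0,0,-0.05],"grip":1},{"translation":[-9,0,-20],"twist":[0,0,-0.05],"grip":1},{"translation":[-9,0,0],"twist":[0,0,0],"grip":1},{"translation":[-9,0,0],"twist":[0,0,0],"grip":1},{"translation":[-9,0,0],"twist":[0,0,0],"grip":1},{"translation":[-4,0,0],"twist":[0,0,0],"grip":1},{"translation":[0,0,0],"twist":[0,0,0],"grip":1},{"translation":[0,0,0],"twist":[0,0,0],"grip":1},{"translation":[0,0,0],"twist":[0,0,0],"grip":1},{"translation":[0,0,0],"twist":[0,0,0],"grip":1}]' 
sed -i 's/-.0590*)<.022/-.059)<.03/; s/\.1872/.184/; s/>\.181/>.175/' lev.py; python3 lev.py w3; python3 to.py .5642 .023 .22 76.2
python3 - <<'E'
from h import *
z=np.load('w3.npz'); i={**robot.camera_info('wrist'),'cam_to_world':z['T']}
u,v=map(int,proj(i,[.5725,.0595,.15])); print(u,v)
cv2.imwrite('pics/c3.png',cv2.resize(z['p'][max(v-60,0):v+60,u-80:u+80,::-1],None,fx=5,fy=5,interpolation=cv2.INTER_CUBIC))
E
```

```text
t: 15.2
tool_pos: [0.5707, 0.0594, 0.2399]
orientation: [-2.572, -1.804, 0.009]
force: [0.2, 0.2, -0.1]
opening: 0.046
t: 16.2
tool_pos: [0.56, 0.0185, 0.2835]
orientation: [2.479, 1.929, -0.006]
force: [-0.4, 0.0, -1.6]
opening: 0.093
[-0.057  0.008  1.499 -0.003  1.637  0.192] [0.56   0.0185 0.2835] 16.2 toolx deg 75.77 z [-0.0029 -0.0027 -1.    ]
0.18270204657984185 ((0.572396993637085, 0.06057865917682648), (0.010407841764390469, 0.015352900139987469), 75.7878189086914)
[208  66  25   9 212] [219.8  70. ] [0.4924 0.153  0.1049] [0.4926 0.1529 0.106 ]
[214  99  19  20 299] [223.1 108.3] [0.4839 0.1181 0.105 ] [0.4841 0.118  0.106 ]
[219 135  19  18 328] [228.2 143.4] [0.4754 0.0833 0.0971] [0.4778 0.0835 0.106 ]
rect ((0.5566962361335754, 0.09970369935035706), (0.19357140362262726, 0.2520497441291809), 76.16551208496094) 0.0895647405383459
t 16.25 q6 0.192 pos [0.56   0.0185 0.2835] psi 75.77 F [-0.19 -0.02 -0.6 ] M [-0.03   0.014  0.04 ] op 0.093
twist [-0.0022  0.0033 -0.0074] shift now-axes [ 5.6  3.1 63.5] shift goal-axes [ 5.3  3.  63.5]
322 148
```

View pics/c3.png

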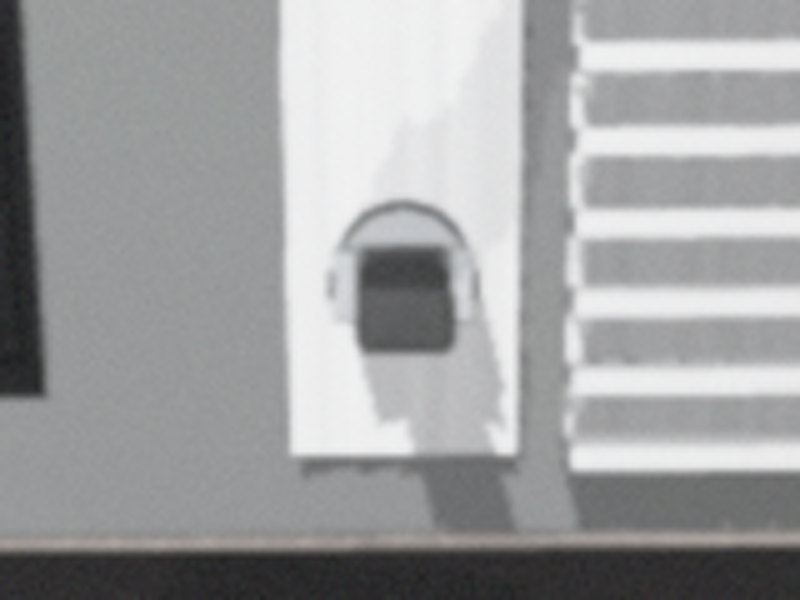

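Lever measures 75.8° against the box's 76.2° and its end is at the snug height, upright. Next I close the fingers and get behind it to push it over.

```bash
python3 -m pendant '[{"translation":[1,0.5,12],"twist":[0,0,0],"grip":-1},{"translation":[1,0.5,12],"twist":[0,0,0],"grip":-1},{"translation":[1,0.5,12],"twist":[0,0,0],"grip":-1},{"translation":[1,0.5,12],"twist":[0,0,0],"grip":-1},{"translation":[1,0.5,12],"twist":[0,0,0],"grip":-1},{"translation":[0,0.5,12],"twist":[0,0,0],"grip":-1},{"translation":[0,0,12],"twist":[0,0,0],"grip":-1},{"translation":[0,0,12],"twist":[0,0,0],"grip":-1},{"translation":[0,0,10],"twist":[0,0,0],"grip":-1},{"translation":[0,0,0],"twist":[0,0,0],"grip":-1}]' 20;  python3 to.py .5676 .0396 .162 76.2
```

```text
t: 17.25
tool_pos: [0.5625, 0.0235, 0.1651]
orientation: [-2.476, -1.929, 0.011]
force: [-0.2, -0.3, 0.3]
opening: 0.018
t 17.25 q6 0.2 pos [0.5625 0.0235 0.1651] psi 75.83 F [-0.16 -0.27  0.28] M [-0.051 -0.065  0.013] op 0.018
twist [-0.0064  0.004  -0.0064] shift now-axes [16.9  1.   3. ] shift goal-axes [16.9  1.1  3.1]
```

```bash
python3 -m pendant '[{"translation":[4,0.3,1],"twist":[-0.003,0.002,-0.003],"grip":-1},{"translation":[4,0.3,1],"twist":[-0.003,0.002,-0.003],"grip":-1},{"translation":[4,0.3,1],"twist":[0,0,0],"grip":-1},{"translation":[4,0.2,0],"twist":[0,0,0],"grip":-1},{"translation":[4,0,0],"twist":[0,0,0],"grip":-1},{"translation":[4,0,0],"twist":[0,0,0],"grip":-1},{"translation":[4,0,0],"twist":[0,0,0],"grip":-1},{"translation":[4,0,0],"twist":[0,0,0],"grip":-1},{"translation":[3,0,0],"twist":[0,0,0],"grip":-1},{"translation":[0,0,0],"twist":[0,0,0],"grip":-1}]' 20;  python3 to.py .5726 .06 .122 76.2
```

```text
t: 18.25
tool_pos: [0.5739, 0.0589, 0.1641]
orientation: [2.47, 1.936, 0.001]
force: [-0.5, -2.0, -0.1]
opening: 0.0007
t 18.25 q6 0.257 pos [0.5739 0.0589 0.1641] psi 76.19 F [-0.55 -1.99 -0.06] M [-0.443  0.017  0.011] op 0.0007
twist [ 0.0035  0.0016 -0.0002] shift now-axes [ 0.8 -1.7 42.1] shift goal-axes [ 0.7 -1.6 42.1]
```

```bash
python3 -m pendant '[{"translation":[4.5,-0.3,2],"twist":[0,0,0],"grip":-1},{"translation":[4.5,-0.3,2.5],"twist":[0,0,0],"grip":-1},{"translation":[4.5,-0.3,2.5],"twist":[0,0,0],"grip":-1},{"translation":[4.5,-0.2,3],"twist":[0,0,0],"grip":-1},{"translation":[3.7,-0.2,4],"twist":[0,0,0],"grip":-1},{"translation":[3.5,0,4],"twist":[0,0,0],"grip":-1},{"translation":[2.5,0,4.5],"twist":[0,0,0],"grip":-1},{"translation":[2,0,4.5],"twist":[0,0,0],"grip":-1},{"translation":[0,0,0],"twist":[0,0,0],"grip":-1},{"translation":[0,0,0],"twist":[0,0,0],"grip":-1}]' 20;  python3 to.py .5726 .06 .122 76.2
```

```text
t: 19.25
tool_pos: [0.5815, 0.0911, 0.1355]
orientation: [2.469, 1.935, 0.005]
force: [-0.5, -1.2, 2.0]
opening: 0.0006
t 19.25 q6 0.311 pos [0.5815 0.0911 0.1355] psi 76.19 F [-0.46 -1.17  2.  ] M [-0.342 -0.087 -0.004] op 0.0006
twist [ 0.006   0.0002 -0.0001] shift now-axes [-32.3  -1.3  13.5] shift goal-axes [-32.3  -1.3  13.5]
```

```bash
python3 -m pendant '[{"translation":[0.5,0,2],"twist":[0,0,0],"grip":-1},{"translation":[0.3,0,2],"twist":[0,0,0],"grip":-1},{"translation":[0,0,2],"twist":[0,0,0],"grip":-1},{"translation":[0,0,1],"twist":[0,0,0],"grip":-1},{"translation":[0,0,1],"twist":[0,0,0],"grip":-1},{"translation":[0,0,1],"twist":[0,0,0],"grip":-1},{"translation":[0,0,1],"twist":[0,0,0],"grip":-1},{"translation":[0,0,1],"twist":[0,0,0],"grip":-1},{"translation":[0,0,1],"twist":[0,0,0],"grip":-1},{"translation":[0,0,1],"twist":[0,0,0],"grip":-1}]' 20;  python3 to.py .5726 .06 .122 76.2
```

```text
t: 20.25
tool_pos: [0.5825, 0.0929, 0.1271]
orientation: [2.468, 1.935, 0.01]
force: [-4.7, -0.9, 10.1]
opening: 0.0004
t 20.25 q6 0.312 pos [0.5825 0.0929 0.1271] psi 76.21 F [-4.7  -0.86 10.08] M [-0.222  0.824 -0.062] op 0.0004
twist [ 0.0081 -0.0021  0.0001] shift now-axes [-34.3  -1.8   5. ] shift goal-axes [-34.3  -1.8   5.1]
```

At the stop (10 N, tip at lever-flat height). I lift, move over the keys and view before pressing.

```bash
python3 -m pendant '[{"translation":[0,0,-10],"twist":[0,0,0],"grip":-1},{"translation":[0,0,-20],"twist":[0.004,0,0],"grip":-1},{"translation":[0,0,-20],"twist":[0.004,0,0],"grip":-1},{"translation":[0,-14,-15],"twist":[0,0,0],"grip":-1},{"translation":[0,-14,-15],"twist":[0,0,0],"grip":-1},{"translation":[0,-14,0],"twist":[0,0,0],"grip":-1},{"translation":[0,-14,0],"twist":[0,0,0],"grip":-1},{"translation":[0,-14,0],"twist":[0,0,0],"grip":-1},{"translation":[0,-14,0],"twist":[0,0,0],"grip":-1},{"translation":[0,0,0],"twist":[0,0,0],"grip":-1}]' 20;  python3 to.py .4842 .1175 .13 76.2
python3 - <<'E'
from h import *
i,p,d=cam('wrist','w4'); cv2.imwrite('pics/w4.png',cv2.resize(p[:,:,::-1],None,fx=1.25,fy=1.25)); P=pts(i,d)
# lever when flat: dark pixels around (u along fold)
a=np.radians(76.2);x=np.array([np.cos(a),np.sin(a)]);y=np.array([np.sin(a),-np.cos(a)])
q=P[...,:2]-[.5726,.06]; s=q@x; t=q@y
for r in range(10,66,10):
    m=(abs(s-r/1000)<.004)&(abs(t)<.006)&(d>.05); print(r,m.sum(),np.median(P[...,2][m]).round(4) if m.any() else '')
E
```

```text
t: 21.25
tool_pos: [0.4975, 0.1137, 0.212]
orientation: [-2.471, -1.936, -0.003]
force: [0.4, 0.6, -0.5]
opening: 0.0007
t 21.25 q6 0.363 pos [0.4975 0.1137 0.212 ] psi 76.18 F [ 0.41  0.62 -0.48] M [-0.075 -0.083 -0.025] op 0.0007
twist [-0.0009 -0.003  -0.0004] shift now-axes [  0.3 -13.7  82. ] shift goal-axes [  0.6 -13.8  82. ]
10 140 0.1265
20 180 0.1263
30 188 0.1264
40 193 0.1263
50 196 0.1264
60 250 0.1245
```

View pics/w4.png

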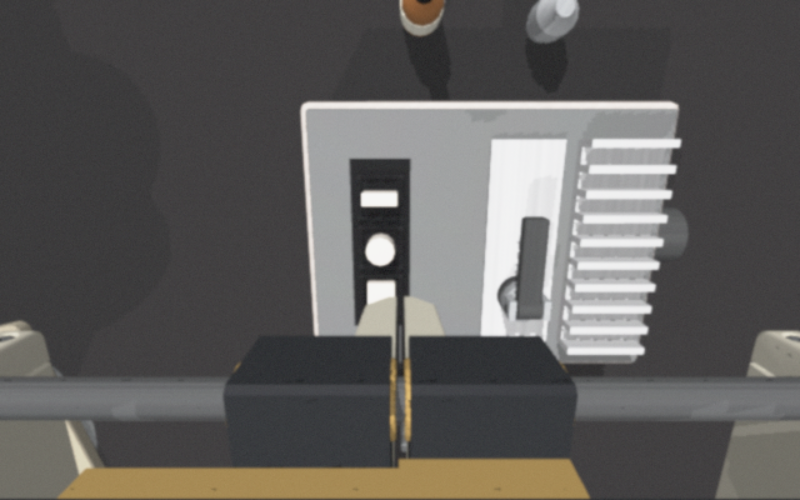

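The lever lies flat (126.4 mm all along its length) and parallel to the box's y. The round cap is at (380,249), between the bar at (380,198) and the square at (380,292). Now over the round key.

```bash
python3 -m pendant '[{"translation":[0,-5,0],"twist":[0,0,0],"grip":-1},{"translation":[0,-5,0],"twist":[0,0,0],"grip":-1},{"translation":[0.4,-3,10],"twist":[0,0,0],"grip":-1},{"translation":[0,0,15],"twist":[0,0,0],"grip":-1},{"translation":[0,0,15],"twist":[0,0,0],"grip":-1},{"translation":[0,0,15],"twist":[0,0,0],"grip":-1},{"translation":[0,0,15],"twist":[0,0,0],"grip":-1},{"translation":[0,0,9],"twist":[0,0,0],"grip":-1},{"translation":[0,0,0],"twist":[0,0,0],"grip":-1},{"translation":[0,0,0],"twist":[0,0,0],"grip":-1}]' 20;  python3 to.py .4842 .1175 .106 76.2
```

```text
t: 22.3
tool_pos: [0.4838, 0.1163, 0.1223]
orientation: [-2.47, -1.934, 0.004]
force: [0.2, 0.5, -0.2]
opening: 0.0003
t 22.3 q6 0.373 pos [0.4838 0.1163 0.1223] psi 76.11 F [ 0.17  0.53 -0.24] M [-0.089 -0.058  0.029] op 0.0003
twist [-0.0054 -0.0007 -0.0016] shift now-axes [ 1.3  0.2 16.3] shift goal-axes [ 1.3  0.1 16.3]
```

Within 1.3 mm. Press down until the hard stop.

```bash
python3 -m pendant '[{"translation":[0.5,0,4],"twist":[0,0,0],"grip":-1},{"translation":[0.5,0,4],"twist":[0,0,0],"grip":-1},{"translation":[0,0,4],"twist":[0,0,0],"grip":-1},{"translation":[0,0,3],"twist":[0,0,0],"grip":-1},{"translation":[0,0,3],"twist":[0,0,0],"grip":-1},{"translation":[0,0,2],"twist":[0,0,0],"grip":-1},{"translation":[0,0,2],"twist":[0,0,0],"grip":-1},{"translation":[0,0,1.5],"twist":[0,0,0],"grip":-1},{"translation":[0,0,1.5],"twist":[0,0,0],"grip":-1},{"translation":[0,0,1.5],"twist":[0,0,0],"grip":-1}]';  python3 to.py .4842 .1175 .098 76.2
```

```text
t: 23.3
tool_pos: [0.4861, 0.1177, 0.0981]
orientation: [-2.472, -1.935, -0.002]
force: [-10.5, -1.8, 22.2]
opening: 0.0005
t 23.3 q6 0.375 pos [0.4861 0.1177 0.0981] psi 76.11 F [-10.45  -1.82  22.22] M [-0.369  1.822  0.073] op 0.0005
twist [-0.0009 -0.0024 -0.0015] shift now-axes [-0.6 -1.8  0.1] shift goal-axes [-0.6 -1.8  0.1]
```

22 N with the tip at 98.1 mm means it is against the hard stop. I lift away and verify.

```bash
python3 -m pendant '[{"translation":[0,0,-4],"twist":[0,0,0],"grip":-1},{"translation":[0,0,-15],"twist":[0,0,0],"grip":-1},{"translation":[0,0,-25],"twist":[0,0,0],"grip":-1},{"translation":[0,0,-30],"twist":[0,0,0],"grip":-1},{"translation":[-20,0,-30],"twist":[0,0,0],"grip":-1},{"translation":[-30,0,-30],"twist":[0,0,0],"grip":-1},{"translation":[-30,0,-10],"twist":[0,0,0],"grip":-1},{"translation":[0,0,0],"twist":[0,0,0],"grip":-1},{"translation":[0,0,0],"twist":[0,0,0],"grip":-1},{"translation":[0,0,0],"twist":[0,0,0],"grip":-1}]'
python3 - <<'E'
from h import *
i,p,d=cam('wrist'); cv2.imwrite('pics/w5.png',cv2.resize(p[:,:,::-1],None,fx=1.25,fy=1.25)); P=pts(i,d)
for n,c in dict(bar=(.4928,.1523),round=(.4842,.1175),square=(.476,.0825)).items():
    m=(np.hypot(P[...,0]-c[0],P[...,1]-c[1])<.02)&(p.min(2)>170)&(d>.1); print(n,m.sum(),np.median(P[m],axis=0).round(4))
a=np.radians(76.2);x=np.array([np.cos(a),np.sin(a)]);y=np.array([np.sin(a),-np.cos(a)])
q=P[...,:2]-[.5726,.06]; s=q@x; t=q@y
m=(s>-.005)&(s<.07)&(abs(t)<.02)&(P[...,2]>.122)&(d>.1); W=np.c_[s[m],t[m]].astype(np.float32)*1000; print(cv2.minAreaRect(W), np.polyfit(W[:,0],P[...,2][m]*1000,1))
E
```

```text
t: 24.3
tool_pos: [0.467, 0.0379, 0.2536]
orientation: [2.471, 1.937, 0.009]
force: [1.4, 0.6, -0.4]
opening: 0.0004
bar 319 [0.4922 0.1529 0.1049]
round 371 [0.4837 0.1182 0.0969]
square 477 [0.4753 0.0836 0.1049]
((28.45899200439453, -1.2567319869995117), (28.742158889770508, 66.88750457763672), 89.97048950195312) [-1.81470819e-02  1.26910188e+02]
```

View pics/w5.png

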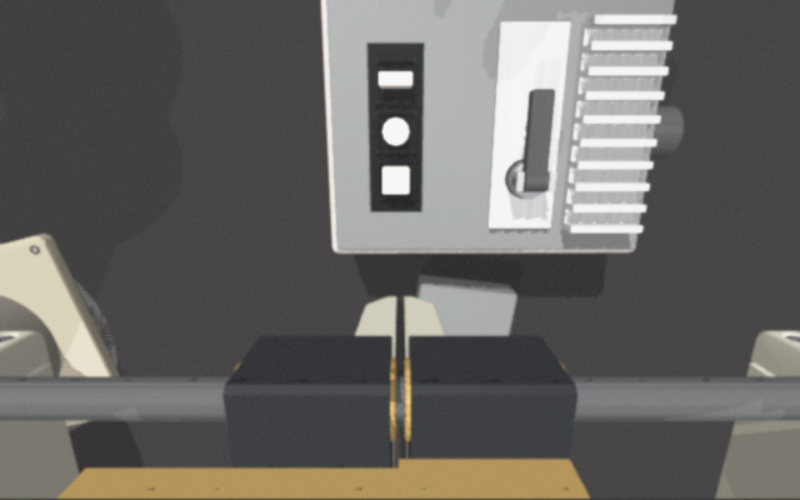

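```bash
python3 - <<'E'
from h import *
i,p,d=cam('wrist'); P=pts(i,d)
a=np.radians(76.2);x=np.array([np.cos(a),np.sin(a)]);y=np.array([np.sin(a),-np.cos(a)])
q=P[...,:2]-[.5726,.06]; s=q@x; t=q@y
m=(s>.016)&(s<.058)&(abs(t)<.016)&(P[...,2]>.121)&(d>.1); S=s[m];c=[(S[k].mean(),t[m][k].mean()) for k in [abs(S-b)<.002 for b in np.arange(.018,.057,.004)]]
f=np.polyfit(*zip(*c),1); print('angle dev deg',np.degrees(np.arctan(f[0])),'z at s=0.. slope',np.polyfit(S,P[...,2][m],1))
E
python3 - <<'E'
from plant import robot
print(robot.close_job())
E
```

```text
angle dev deg 0.15136200302254516 z at s=0.. slope [-0.00154295  0.12618718]
the job is handed in; nothing more can be done
None
```

The light source is back in service. The bolt is snug, its lever is folded flat, and the round key is fully in with the square key popped up. I handed the job in at about 24 s of the 72 s allowed.

- **Bolt:** I turned it clockwise by its upright lever, about 2.8 rad, until it stopped at about 0.6 N m. Before folding, the lever stood upright at the snug height.
- **Lever:** I pushed it over with the closed fingers and pressed it down to its stop. In the last view it is level and within 0.2° of the light source's +y direction.
- **Keys:** I pressed the round key to its hard stop at about 22 N. The last check put the round cap at 97 mm (in), the square at 105 mm (up) and the bar at 105 mm (never pressed).

The wrist camera's depth read about 1 mm low throughout, and the top and wrist cameras differed by 2–3 mm in y, mostly within calibration. My pre-turn of the wrist went about 14° too far and brought the last joint to the edge of its range (-2.658 of -2.66); I backed it off before gripping. I kept clear of the bottle, slide box and objective and touched none of them, but did not re-measure their positions at the end.

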